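# Line the washed filling nozzles up by size on the drying strip

## Task

Stand the four white filling nozzles upright on the light-blue marks of the navy drying strip, one centred on each mark, in order of size: the smallest on the mark next to the red stop, growing to the largest at the grey end. Leave the green bottle where it is.

Things in the scene. Friction and masses are not known exactly. Their poses are not given: they have to be found in the camera images.
- nozzle_s: The smallest of four loose white plastic filling nozzles, standing upright: a straight round spout 22 mm in diameter rising from a 40 mm round foot flange 7 mm thick (the short cone above it ends 12 mm above the underside), 50 mm tall overall, with a dark bore drawn on its top. About 40 g (varies). Origin: centre of the underside; z up along the spout.
- nozzle_m: The second smallest of four loose white plastic filling nozzles, standing upright: a straight round spout 30 mm in diameter rising from a 48 mm round foot flange 7 mm thick (the short cone above it ends 12 mm above the underside), 66 mm tall overall, with a dark bore drawn on its top. About 60 g (varies). Origin: centre of the underside; z up along the spout.
- nozzle_l: The second largest of four loose white plastic filling nozzles, standing upright: a straight round spout 38 mm in diameter rising from a 56 mm round foot flange 7 mm thick (the short cone above it ends 12 mm above the underside), 82 mm tall overall, with a dark bore drawn on its top. About 85 g (varies). Origin: centre of the underside; z up along the spout.
- nozzle_xl: The largest of four loose white plastic filling nozzles, standing upright: a straight round spout 46 mm in diameter rising from a 64 mm round foot flange 7 mm thick (the short cone above it ends 12 mm above the underside), 98 mm tall overall, with a dark bore drawn on its top. About 120 g (varies). Origin: centre of the underside; z up along the spout.
- mark_a: One of four alike flat light-blue round marks, 66 mm across with a dark centre dot, in a straight row 100 mm apart (order a, b, c, d) on a fixed navy strip 460 x 90 x 6 mm lying on the bench; this is one end mark of the row, next to mark b. No step: a nozzle stands on it with its underside 6 mm above the bench. Origin: centre of the mark on the strip surface. The row runs along its y axis.
- mark_b: One of four alike flat light-blue round marks, 66 mm across with a dark centre dot, in a straight row 100 mm apart (order a, b, c, d) on a fixed navy strip 460 x 90 x 6 mm lying on the bench; this is between marks a and c. No step: a nozzle stands on it with its underside 6 mm above the bench. Origin: centre of the mark on the strip surface. The row runs along its y axis.
- mark_c: One of four alike flat light-blue round marks, 66 mm across with a dark centre dot, in a straight row 100 mm apart (order a, b, c, d) on a fixed navy strip 460 x 90 x 6 mm lying on the bench; this is between marks b and d. No step: a nozzle stands on it with its underside 6 mm above the bench. Origin: centre of the mark on the strip surface. The row runs along its y axis.
- mark_d: One of four alike flat light-blue round marks, 66 mm across with a dark centre dot, in a straight row 100 mm apart (order a, b, c, d) on a fixed navy strip 460 x 90 x 6 mm lying on the bench; this is the other end mark of the row, next to mark c. No step: a nozzle stands on it with its underside 6 mm above the bench. Origin: centre of the mark on the strip surface. The row runs along its y axis.
- red_stop: Fixed red end stop, 22 x 80 mm and 12 mm high, on top of the strip at one end, 59 mm from the centre of the nearest mark (its near face 48 mm from it); it may be at the mark a end or the mark d end. A grey stop of the same size is at the other end. Origin: centre of its underside.
- bottle: Bystander: loose upright green bottle with a white cap, 56 mm in diameter and 170 mm tall, to the right of the nozzles. Origin: centre of its underside. To be left alone.
Things that resemble listed ones, but are neither listed nor needed, are in the scene too. Leave any purple or yellow look-alike of the nozzle_s alone. Leave any turquoise look-alike of the nozzle_m alone.

How it is judged (in metres and radians):
At the end, for the whole second after the job is handed in: Counting from the mark next to the red stop, the nozzles stand in order smallest, second smallest, second largest, largest, each with its centre within 15 mm of its mark's centre, on the strip (underside less than 12 mm above the bench), upright within 0.1 rad, released and at rest (((horizontal distance between red_stop and mark_a below 0.1 m and horizontal distance between nozzle_s and mark_a below 0.015 m and horizontal distance between nozzle_m and mark_b below 0.015 m and horizontal distance between nozzle_l and mark_c below 0.015 m and horizontal distance between nozzle_xl and mark_d below 0.015 m) or (horizontal distance between red_stop and mark_d below 0.1 m and horizontal distance between nozzle_s and mark_d below 0.015 m and horizontal distance between nozzle_m and mark_c below 0.015 m and horizontal distance between nozzle_l and mark_b below 0.015 m and horizontal distance between nozzle_xl and mark_a below 0.015 m)) and height (world z) of each of nozzle_s, nozzle_m, nozzle_l, nozzle_xl below 0.012 m and angle between each of nozzle_s, nozzle_m, nozzle_l, nozzle_xl's own z axis and vertical below 0.1 rad and linear speed of each of nozzle_s, nozzle_m, nozzle_l, nozzle_xl below 0.02 m/s and angular speed of each of nozzle_s, nozzle_m, nozzle_l, nozzle_xl below 0.2 rad/s); the robot touches nothing.
It fails at once if the green bottle is moved more than 30 mm or tipped (distance of bottle from where it was at the start of the episode above 0.03 m or angle between bottle's own z axis and vertical above 0.4 rad).
It also fails if it takes over 104 s, if anything falls off the work surface, if the arm or the gripper's body presses on something with over 40 N, if the wrist force passes 120 N, or if a joint passes its speed limit or range.

## Robot

A 6-joint arm with a two-finger parallel gripper is mounted at the origin on the work surface. World frame = base frame: x ahead of the robot, y to its left, z up, the work surface at z = 0. Lengths are in m, angles in degrees, forces in N, time in s.
With the tool pointing down it reaches from about 0.25 to 0.725 m from the base axis. Payload 9.7 kg.
Tool frame: the origin (TCP) lies at the very end of the fingers, on their centre line; the grasp point (between the pads) lies 19 mm behind it (bot.grip_point_offset is the z of the grasp point in the tool frame, in m); z points along the fingers, x is the direction in which the jaws open and shut, and the axes are right-handed (so a half turn about z gives the same grasp; the last joint's range is limited). The gripper opens to 85 mm and grips with 20 to 120 N. Pads are 22 mm wide; open, the fingers measure 114 mm over their backs; the gripper's body (76 mm by 85 mm) begins 54 mm behind the grasp point. The pads swing forward as they close: fully open they stand 13 mm farther back than shut.
Start: joints at [65.718, 4.979, 10.078, 95.1, 0, 90], TCP at [0.226, 0.501, 0.196] pointing down, gripper open.
Joint ranges: [-179.16, 179.16], [-48.56, 103.87], [-65.8, 70.77], [-126.05, 130.52], [-82.76, 87.17], [-180, 180]. Speed limits (degrees/s): [127.2, 127.2, 147.25, 180, 180, 180].

## Interface

Orientations are given as [roll, pitch, yaw] about the fixed x, y, z axes, in that order (R = Rz(yaw) Ry(pitch) Rx(roll)).
In Python, from workcell import get_obs, viewer, job_done, bot gives the robot as it stands.
- The arm moves only by the shell command python3 -m handwheel 'ROWS' [FORCE]. ROWS is JSON, a list of rows, each a list of 5 numbers: the closure, from 0 (fully open) to 1 (shut), then the shift along the world's x, y, z in m, then the turn about the world's z in degrees. A call has 1 to 5 rows; each row is the pose to reach, as a shift and turn from the pose measured when the call began; what a row does not reach only later rows make up. A row lasts 1/10 s, in which the tool goes at most 50 mm and 8.59 degrees, less where a joint would pass 70% of its speed; a pose out of reach is approached as far as the arm can. A call with a gripper value outside its range is refused whole. The fingers move at their own pace and stop on an object; FORCE is the grip in N (left out, the last holds). Time passes only in rows, so rows that repeat a pose let the fingers close. It gives the time, the measured TCP pose, the force and the opening at its end, in the units of the state.
- get_obs(): the state, without advancing time (a new reading comes with each control period).
- viewer.camera(name): name is "scene" or "top"; returns a dict with "color" (384x512x3 uint8, blue, green, red), "K" (3x3 intrinsics, pixels), "dist_coeffs" ([k1, k2, p1, p2, k3] as OpenCV has them; the pictures are not rectified), "origin" and "orientation" of the camera in the world. Camera axes: x right, y down, z forward; pixel columns grow to the right and rows downward; lengths in m; the calibration is good to about 2 mm. A picture is of the moment at which its call begins. There is no depth.
- job_done(): hands the job in, once; it reports no verdict.
The state is a dict: "time": time; "q": joint angles; "qd": joint speeds; "joint_efforts": joint torques, N m; "ee_pos": TCP position; "tcp_rot": TCP orientation; "wrist_force": force on the tool from outside, world axes, zero at the start; "torque": the same for the moment, N m; "opening": finger opening in m.
Only numpy, scipy, OpenCV 4.12 (cv2) and the standard library are available. Lean on these libraries where they do the work, as an engineer would, in place of code of your own. Each camera call takes 0.05 s, during which the arm holds its last target.

## Working session

There is one attempt and no reset: what is moved stays moved. The work goes in short steps, Python scripts to look and compute and a shell command to move; the robot and the scene stay as the last step left them, time stands still between calls to the robot, and variables do not carry over. Pictures are saved under pics/ and viewed, and the job is handed in when it is done.

```bash
mkdir -p pics; ls; python3 - <<'E'
from workcell import get_obs, viewer, bot
import cv2, numpy as np
o=get_obs(); print(o); print(bot.grip_point_offset)
for n in("scene","top"):
    c=viewer.camera(n); cv2.imwrite(f"pics/{n}0.png",c["color"])
    print(n,c["K"],c["dist_coeffs"],c["origin"],c["orientation"])
E
```

```text
pics
{'time': 0.0, 'q': array([6.57170117e+01, 5.01130787e+00, 1.00314652e+01, 9.50995827e+01,
       1.20239757e-03, 8.99994449e+01]), 'qd': array([ 0.07903472, -0.11545999,  0.00578166, -0.03981622, -0.00614607,
       -0.0014137 ]), 'joint_efforts': array([ 2.48256540e-03, -5.20385563e+01,  4.64808798e+01,  1.60274404e-02,
        1.62585047e-04,  3.78372150e-06]), 'ee_pos': array([0.22605591, 0.50107129, 0.19505435]), 'tcp_rot': array([-1.79998797e+02,  7.94252818e-02,  6.57175667e+01]), 'wrist_force': array([ 0.53082823, -0.79285009, -0.30913779]), 'torque': array([-0.02326231,  0.01627545, -0.01230391]), 'opening': 0.08521986444166212}
-0.0187
scene [[351.20081288   0.         263.30861665]
 [  0.         351.20081288 196.8810829 ]
 [  0.           0.           1.        ]] [-0.06004141  0.          0.          0.          0.        ] [0.86461821 0.22740407 0.597822  ] [-140.23146298   -0.65082678  134.48071956]
top [[376.94929637   0.         255.80416976]
 [  0.         376.94929637 191.41473679]
 [  0.           0.           1.        ]] [-0.11653617  0.          0.          0.          0.        ] [ 0.45048639 -0.09683813  1.02249543] [-176.63858448    1.17739357  -91.28246092]
```

View pics/scene0.png

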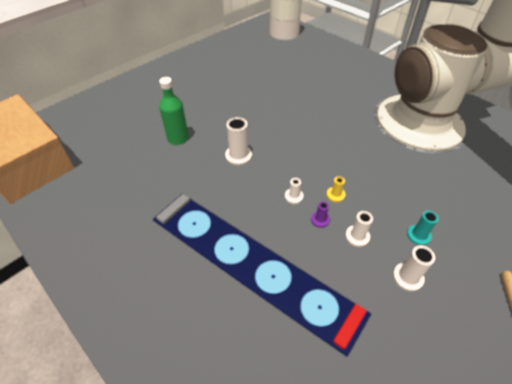

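View pics/top0.png

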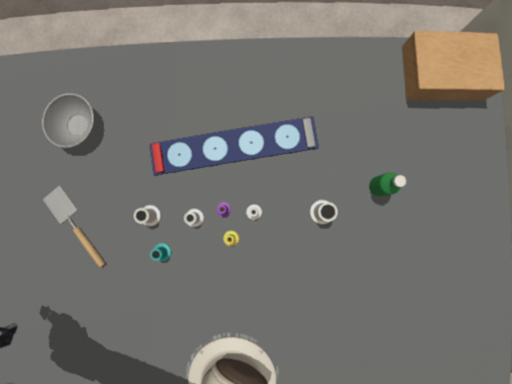

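The top view shows the strip with red stop at (157,157) and grey at (310,132), with marks at (180,154), (215,148), (251,142) and (287,137). The white nozzles are L (145,215), M (194,218), S (254,213) and XL (323,212), and the bottle is at (390,184). Next I'll measure these in both views.

```bash
cat > h.py <<'E'
import cv2, numpy as np
from scipy.spatial.transform import Rotation as R
def ray(c,uv):
    p=cv2.undistortPoints(np.array([[uv]],float),np.array(c["K"]),np.array(c["dist_coeffs"]))[0,0]
    d=R.from_euler("xyz",c["orientation"],degrees=True).apply([p[0],p[1],1])
    return np.array(c["origin"]),d
def on(c,uv,z):
    o,d=ray(c,uv); return (o+d*(z-o[2])/d[2])
def blobs(m,amin):
    n,l,s,ce=cv2.connectedComponentsWithStats(m.astype(np.uint8))
    return [(s[i,4],ce[i],s[i,:4],l==i) for i in range(1,n) if s[i,4]>=amin]
def white(img):
    hsv=cv2.cvtColor(img,cv2.COLOR_BGR2HSV); return (hsv[...,1]<60)&(hsv[...,2]>125)
def blue(img):
    hsv=cv2.cvtColor(img,cv2.COLOR_BGR2HSV); return (hsv[...,0]>90)&(hsv[...,0]<112)&(hsv[...,1]>60)&(hsv[...,2]>170)
E
python3 - <<'E'
from h import *
from workcell import viewer
for n in("top","scene"):
    c=viewer.camera(n); img=c["color"]
    print(n)
    for a,ce,b,_ in blobs(blue(img),150):
        m=np.zeros(img.shape[:2],np.uint8); m[_]=1
        cn,_h=cv2.findContours(m,cv2.RETR_EXTERNAL,cv2.CHAIN_APPROX_NONE); e=cv2.fitEllipse(max(cn,key=len))
        print("mark",a,np.round(e[0],1),on(c,e[0],.006).round(4))
    hsv=cv2.cvtColor(img,cv2.COLOR_BGR2HSV)
    red=((hsv[...,0]<6)|(hsv[...,0]>174))&(hsv[...,1]>180)&(hsv[...,2]>120)
    for a,ce,b,_ in blobs(red,60): print("red",a,ce,on(c,ce,.018).round(3))
    for a,ce,b,m in blobs(white(img),60):
        if a>1500: continue
        # bore: dark pixels in filled hull
        cn,_h=cv2.findContours(m.astype(np.uint8),cv2.RETR_EXTERNAL,cv2.CHAIN_APPROX_NONE)
        hull=cv2.convexHull(max(cn,key=len)); f=np.zeros(img.shape[:2],np.uint8); cv2.fillPoly(f,[hull],1)
        k=(f>0)&(hsv[...,2]<90)
        bb=max(blobs(k,3),key=lambda t:t[0],default=None)
        print("white",a,ce.round(1),b, "bore",None if bb is None else (bb[0],bb[1].round(1)), on(c,ce,.03).round(3))
        if bb is not None:
            for h in(.05,.066,.082,.098): print("   ",h,on(c,bb[1],h).round(4)[:2],end="")
            print()
E
```

```text
top
white 1352 [ 71.5 123.4] [41 93 52 54] bore (np.int32(8), array([ 54. , 102.5])) [0.711 0.432 0.03 ]
    0.05 [0.7684 0.4763]    0.066 [0.7631 0.4669]    0.082 [0.7579 0.4574]    0.098 [0.7527 0.448 ]
white 214 [308.6 131.9] [303 118  12  29] bore None [ 0.665 -0.222  0.03 ]
white 428 [286.8 136.1] [275 125  24  23] bore None [ 0.655 -0.164  0.03 ]
white 444 [250.7 142.1] [239 131  24  23] bore None [ 0.641 -0.067  0.03 ]
white 439 [214.7 148.1] [203 137  24  23] bore None [0.628 0.029 0.03 ]
white 410 [179.1 154.1] [168 143  23  23] bore None [0.614 0.126 0.03 ]
white 134 [400.  180.3] [394 174  13  13] bore None [ 0.53  -0.463  0.03 ]
white 741 [ 59.8 204.9] [ 43 185  34  44] bore (np.int32(4), array([ 72.8, 221.5])) [0.485 0.463 0.03 ]
    0.05 [0.4389 0.4141]    0.066 [0.4391 0.4057]    0.082 [0.4393 0.3973]    0.098 [0.4395 0.3889]
white 363 [321.8 210.8] [309 199  29  25] bore (np.int32(130), array([327.4, 211.3])) [ 0.454 -0.25   0.03 ]
    0.05 [ 0.4524 -0.2616]    0.066 [ 0.4524 -0.2589]    0.082 [ 0.4523 -0.2562]    0.098 [ 0.4523 -0.2535]
white 315 [147.4 214.5] [133 2
[... 369 characters left out ...]
98 [ 0.456  -0.0723]
white 253 [193.6 216.9] [183 208  21  19] bore (np.int32(30), array([189.6, 217.6])) [0.446 0.088 0.03 ]
    0.05 [0.444  0.0951]    0.066 [0.4441 0.0919]    0.082 [0.4442 0.0887]    0.098 [0.4443 0.0856]
white 221 [216.8 378.1] [206 368  27  16] bore None [0.016 0.037 0.03 ]
scene
mark 673 [193.8 223.6] [ 0.6608 -0.164   0.006 ]
mark 789 [231.2 248.7] [ 0.6469 -0.065   0.006 ]
mark 924 [272.8 276.5] [0.6328 0.0338 0.006 ]
mark 1086 [319.3 307.4] [0.6188 0.1328 0.006 ]
red 596 [349.28691275 326.27181208] [0.614 0.191 0.018]
white 106 [412.4  20.8] [406   0  15  43] bore None [-0.508 -0.311  0.03 ]
white 657 [502.7  22.9] [487   0  25  42] bore None [-0.789 -0.057  0.03 ]
```

```bash
python3 - <<'E'
from h import *
from workcell import viewer
for n in("top","scene"):
    c=viewer.camera(n); img=c["color"]; hsv=cv2.cvtColor(img,cv2.COLOR_BGR2HSV)
    print(n)
    pts=[(147,222),(323,204),(254,217),(179,150),(251,138)] if n=="top" else [(237,150),(238,158),(361,234),(410,281),(294,197),(194,218)]
    for u,v in pts: print((u,v),hsv[v,u],img[v,u])
    if n=="top":
        nav=(hsv[...,0]>112)&(hsv[...,0]<128)&(hsv[...,1]>130)
        m=((hsv[...,0]>80)&(hsv[...,0]<112)&(hsv[...,1]>40)&(hsv[...,2]>150))
        for a,ce,b,mm in blobs(m,100): print("mark",a,ce.round(1),on(c,ce,.006).round(4))
        x0,y0,x1,y1=110,110,350,260
    else: x0,y0,x1,y1=140,100,460,350
    cv2.imwrite(f"pics/{n}crop.png",cv2.resize(img[y0:y1,x0:x1],None,fx=2.5 if n=="scene" else 3.3,fy=2.4 if n=="scene" else 3.3,interpolation=cv2.INTER_CUBIC))
E
```

```text
top
(147, 222) [ 14  34 126] [109 117 126]
(323, 204) [ 33  13 201] [191 201 200]
(254, 217) [ 16  28 156] [139 148 156]
(179, 150) [ 99  52 219] [219 205 174]
(251, 138) [ 99  48 225] [225 213 183]
mark 497 [287.  136.2] [ 0.6596 -0.1657  0.006 ]
mark 495 [250.9 142.1] [ 0.6457 -0.0668  0.006 ]
mark 496 [214.8 148.1] [0.6318 0.0321 0.006 ]
mark 479 [179.1 154.1] [0.6183 0.1311 0.006 ]
scene
(237, 150) [ 15  41 204] [171 187 204]
(238, 158) [ 14  42 217] [181 198 217]
(361, 234) [ 14  41 205] [172 187 205]
(410, 281) [ 14  41 205] [172 187 205]
(294, 197) [ 17  37 226] [193 212 226]
(194, 218) [ 98  86 241] [241 220 160]
```

View pics/topcrop.png

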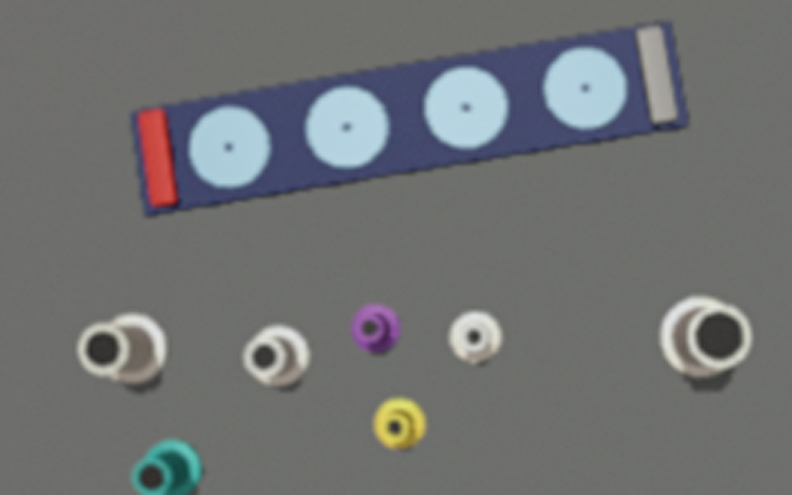

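View pics/scenecrop.png

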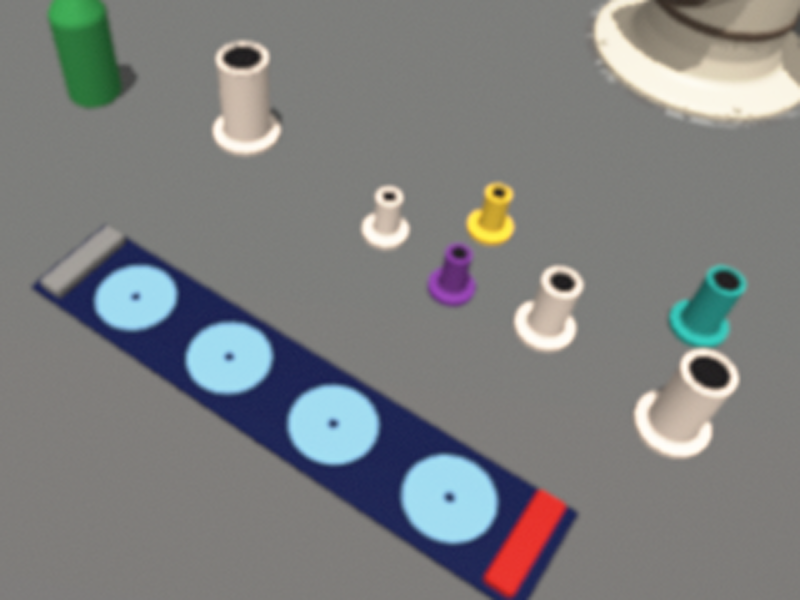

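Both views agree on the marks to within about 2 mm. The mark next to the red stop is at (0.6185, 0.132), then (0.632, 0.033), (0.646, -0.066) and (0.660, -0.165), spaced 100 mm as given. Next I'll cross-check the nozzles using the bores in both views.

```bash
cat >> h.py <<'E'
H=dict(s=.05,m=.066,l=.082,xl=.098)
def bores(c,amin=4,dz=0,roi=None):
    img=c["color"]; hsv=cv2.cvtColor(img,cv2.COLOR_BGR2HSV)
    w=((hsv[...,1]<70)&(hsv[...,2]>115)).astype(np.uint8)
    out=[]
    for a,ce,b,m in blobs(w,50):
        if a>1500: continue
        cn,hh=cv2.findContours(m.astype(np.uint8),cv2.RETR_CCOMP,cv2.CHAIN_APPROX_NONE)
        f=np.zeros(m.shape,np.uint8); cv2.fillPoly(f,[cv2.convexHull(np.vstack(cn))],1)
        k=(f>0)&(hsv[...,2]<100)
        bb=max(blobs(k,amin),key=lambda t:t[0],default=None)
        if bb is not None:
            out.append((a,ce,bb[0],bb[1]))
    return out
E
python3 - <<'E'
from h import *
from workcell import viewer
for n in("top","scene"):
    c=viewer.camera(n); print(n)
    for a,ce,ba,bc in bores(c):
        print(a,ce.round(1),ba,bc.round(1),{k:on(c,bc,h)[:2].round(4).tolist() for k,h in H.items()})
    hsv=cv2.cvtColor(c["color"],cv2.COLOR_BGR2HSV)
    for nm,lo,hi in(("purple",135,160),("yellow",20,33),("turq",82,92)):
        for a,ce,b,_ in blobs((hsv[...,0]>=lo)&(hsv[...,0]<=hi)&(hsv[...,1]>110),60): print(nm,a,ce.round(),on(c,ce,.02).round(3))
E
```

```text
top
831 [ 61.2 207.3] 21 [ 84.7 234.1] {'s': [0.4049, 0.3803], 'm': [0.4057, 0.3724], 'l': [0.4064, 0.3646], 'xl': [0.4072, 0.3567]}
420 [321.8 210.8] 141 [327.5 211.3] {'s': [0.4524, -0.2619], 'm': [0.4523, -0.2591], 'l': [0.4523, -0.2564], 'xl': [0.4523, -0.2537]}
230 [253.5 211.4] 7 [253.  211.7] {'s': [0.4558, -0.0697], 'm': [0.4557, -0.0702], 'l': [0.4556, -0.0706], 'xl': [0.4555, -0.0711]}
365 [147.4 214.5] 69 [140.7 215.2] {'s': [0.4528, 0.2251], 'm': [0.4527, 0.2198], 'l': [0.4527, 0.2145], 'xl': [0.4527, 0.2092]}
285 [193.6 217. ] 30 [189.6 217.6] {'s': [0.444, 0.0951], 'm': [0.4441, 0.0919], 'l': [0.4442, 0.0887], 'xl': [0.4443, 0.0856]}
247 [216.5 377.8] 17 [223.6 375. ] {'s': [0.0331, 0.0161], 'm': [0.04, 0.0142], 'l': [0.0469, 0.0124], 'xl': [0.0537, 0.0105]}
purple 64 [225. 211.] [0.459 0.006 0.02 ]
yellow 169 [231. 238.] [ 0.387 -0.008  0.02 ]
turq 223 [162. 252.] [0.353 0.178 0.02 ]
scene
purple 304 [321. 216.] [0.469 0.014 0.02 ]
yellow 345 [337. 190.] [ 0.39  -0.005  0.02 ]
turq 573 [422. 229.] [0.35  0.182 0.02 ]
```

```bash
sed -i 's/def bores(c,amin=4,/def bores(c,amin=4,vmin=115,/; s/(hsv\[...,2\]>115)).ast/(hsv[...,2]>vmin)).ast/' h.py
python3 - <<'E'
from h import *
from workcell import viewer
c=viewer.camera("scene")
for a,ce,ba,bc in bores(c,vmin=150):
        print(a,ce.round(1),ba,bc.round(1),{k:on(c,bc,h)[:2].round(4).tolist() for k,h in H.items()})
E
```

```text
872 [237.1 143.6] 91 [236.4 123.5] {'s': [0.414, -0.2992], 'm': [0.4272, -0.2838], 'l': [0.4403, -0.2684], 'xl': [0.4535, -0.253]}
378 [294.  191.6] 6 [295.  181.5] {'s': [0.4575, -0.0699], 'm': [0.4694, -0.0613], 'l': [0.4813, -0.0526], 'xl': [0.4932, -0.0439]}
664 [359.4 230.3] 44 [364.5 217.1] {'s': [0.4317, 0.0883], 'm': [0.4444, 0.0924], 'l': [0.457, 0.0964], 'xl': [0.4697, 0.1005]}
1041 [413.1 270.6] 139 [423.3 254.8] {'s': [0.4267, 0.2141], 'm': [0.4395, 0.2145], 'l': [0.4523, 0.2149], 'xl': [0.4651, 0.2152]}
```

Both views agree on the nozzle positions to within 2 mm:

| Nozzle | x (m) | y (m) |
|---|---|---|
| S | 0.4565 | -0.070 |
| M | 0.444 | 0.092 |
| L | 0.4525 | 0.2145 |
| XL | 0.453 | -0.2535 |

The strip normal is at yaw 8°, so I'll hold the jaws along it. I'll start with L.

```bash
python3 -m handwheel '[[0,0.2265,-0.2865,0,-57.7],[0,0.2265,-0.2865,0,-57.7],[0,0.2265,-0.2865,0,-57.7],[0,0.2265,-0.2865,0,-57.7],[0,0.2265,-0.2865,0,-57.7]]' 40
```

```text
time: 0.95
ee_pos: [0.382, 0.3036, 0.1959]
tcp_rot: [-180.0, -0.0, 22.4]
wrist_force: [1.7, 1.5, -0.3]
opening: 0.0856
```

```bash
python3 -m handwheel '[[0,0.0705,-0.0891,0,-14.4],[0,0.0705,-0.0891,0,-14.4],[0,0.0705,-0.0891,0,-14.4],[0,0.0705,-0.0891,-0.03,-14.4],[0,0.0705,-0.0891,-0.06,-14.4]]'; python3 -m handwheel '[[0,0,0,0,0],[0,0,0,0,0]]'
```

```text
time: 1.45
ee_pos: [0.4536, 0.2139, 0.1358]
tcp_rot: [-180.0, -0.1, 7.9]
wrist_force: [0.5, 1.4, 0.5]
opening: 0.0851
time: 1.65
ee_pos: [0.4534, 0.2137, 0.1364]
tcp_rot: [-180.0, -0.1, 7.9]
wrist_force: [0.2, -0.2, 1.1]
opening: 0.0856
```

```bash
python3 -m handwheel '[[0,-0.001,0.001,-0.035,0],[0,-0.001,0.001,-0.07,0],[0,-0.001,0.001,-0.103,0],[0,-0.001,0.001,-0.103,0],[0.2,-0.001,0.001,-0.103,0]]'; python3 -m handwheel '[[1,0,0,0,0],[1,0,0,0,0],[1,0,0,0,0],[1,0,0,0,0],[1,0,0,0,0]]' 40;python3 -m handwheel '[[1,0,0,0,0],[1,0,0,0,0],[1,0,0,0,0]]' 40
```

```text
time: 2.15
ee_pos: [0.4531, 0.2153, 0.0355]
tcp_rot: [-179.9, -0.2, 7.9]
wrist_force: [0.5, 0.4, 1.3]
opening: 0.0733
time: 2.65
ee_pos: [0.4542, 0.2159, 0.0379]
tcp_rot: [-179.9, -0.4, 7.9]
wrist_force: [-2.1, 0.2, 8.5]
opening: 0.0356
time: 2.95
ee_pos: [0.4543, 0.2159, 0.0381]
tcp_rot: [-179.9, -0.4, 7.9]
wrist_force: [1.1, -0.3, 1.6]
opening: 0.036
```

```bash
python3 -m handwheel '[[1,0,0,0.02,0],[1,0,0,0.05,0],[1,0,0,0.09,0],[1,0,0,0.09,0],[1,0,0,0.09,0]]'
python3 - <<'E'
from workcell import viewer,get_obs
import cv2,numpy as np
print(get_obs()["ee_pos"],get_obs()["opening"],get_obs()["tcp_rot"])
a=viewer.camera("scene")["color"];cv2.imwrite("pics/liftL.png",a)
E
```

```text
time: 3.45
ee_pos: [0.4547, 0.2161, 0.1286]
tcp_rot: [-179.8, -0.5, 7.9]
wrist_force: [0.3, -0.3, -0.9]
opening: 0.0357
[0.45469507 0.2160844  0.12862626] 0.035736914187316754 [-179.84028202   -0.47868992    7.92274223]
```

View pics/liftL.png

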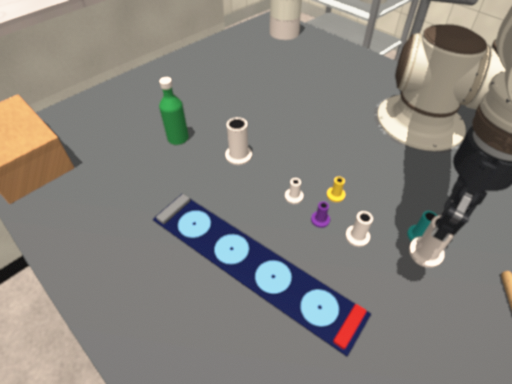

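L is held upright at (428,245), and the rest of the scene is undisturbed. I'll carry it to mark c at (0.646, -0.066).

```bash
python3 -m handwheel '[[1,0.0274,-0.0403,0,0],[1,0.0547,-0.0806,0,0],[1,0.082,-0.121,0,0],[1,0.1093,-0.161,0,0],[1,0.1367,-0.2014,0,0]]'; python3 -m handwheel '[[1,0.025,-0.037,0,0],[1,0.05,-0.074,0,0],[1,0.0546,-0.0806,0,0],[1,0.0546,-0.0806,0,0],[1,0.0546,-0.0806,0,0]]'
```

```text
time: 4.0
ee_pos: [0.5909, 0.0126, 0.1257]
tcp_rot: [-179.9, -0.2, 7.9]
wrist_force: [1.0, 1.0, -0.7]
opening: 0.0359
time: 4.5
ee_pos: [0.6447, -0.0673, 0.1245]
tcp_rot: [-179.8, -0.1, 7.9]
wrist_force: [0.1, 0.1, -1.2]
opening: 0.0357
```

```bash
python3 -m handwheel '[[1,0.001,0.001,-0.03,0],[1,0.001,0.001,-0.06,0],[1,0.001,0.001,-0.072,0],[1,0.001,0.001,-0.076,0],[1,0.001,0.001,-0.078,0]]'; python3 -m handwheel '[[1,0,0,-0.001,0],[1,0,0,-0.002,0],[1,0,0,-0.002,0]]'
```

```text
time: 5.0
ee_pos: [0.6457, -0.0657, 0.0475]
tcp_rot: [-179.8, -0.2, 8.0]
wrist_force: [0.4, 0.6, -0.7]
opening: 0.0359
time: 5.3
ee_pos: [0.6462, -0.0657, 0.0463]
tcp_rot: [-179.8, -0.2, 8.0]
wrist_force: [-0.4, -0.6, -0.4]
opening: 0.0357
```

```bash
python3 -m handwheel '[[1,0,0,-0.0015,0],[1,0,0,-0.003,0],[1,0,0,-0.003,0]]'
```

```text
time: 5.6
ee_pos: [0.6464, -0.0658, 0.0441]
tcp_rot: [-179.9, -0.3, 8.0]
wrist_force: [-1.4, -0.3, 3.9]
opening: 0.0362
```

Wrist force of +3.9 N shows contact, so I'll release and rise.

```bash
python3 -m handwheel '[[0.5,0,0,0,0],[0,0,0,0,0],[0,0,0,0,0],[0,0,0,0,0],[0,0,0,0,0]]';python3 -m handwheel '[[0,0,0,0.02,0],[0,0,0,0.06,0],[0,0,0,0.1,0],[0,0,0,0.1,0]]'
python3 - <<'E'
from workcell import viewer,get_obs
import cv2
cv2.imwrite("pics/placeL.png",viewer.camera("scene")["color"])
E
```

```text
time: 6.1
ee_pos: [0.6464, -0.0658, 0.044]
tcp_rot: [-179.9, -0.3, 8.0]
wrist_force: [-0.1, 0.3, 0.4]
opening: 0.0855
time: 6.5
ee_pos: [0.6486, -0.0661, 0.1505]
tcp_rot: [-180.0, -0.8, 8.0]
wrist_force: [1.2, -0.3, 0.1]
opening: 0.0858
```

View pics/placeL.png

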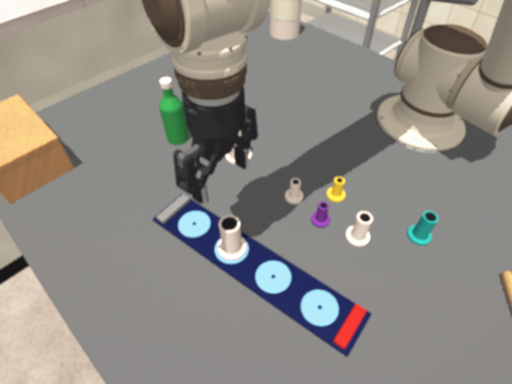

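L stands centred on mark c at (231,248). S is next.

```bash
python3 -m handwheel '[[0,-0.045,-0.001,0,0],[0,-0.09,-0.002,0,0],[0,-0.135,-0.003,0,0],[0,-0.18,-0.004,0,0],[0,-0.192,-0.004,-0.02,0]]';python3 -m handwheel '[[0,0,0,0,0],[0,0,0,0,0]]'
```

```text
time: 7.05
ee_pos: [0.4535, -0.0701, 0.1287]
tcp_rot: [-180.0, -0.7, 8.0]
wrist_force: [1.9, -0.4, -0.8]
opening: 0.0849
time: 7.25
ee_pos: [0.4534, -0.0701, 0.1286]
tcp_rot: [-180.0, -0.7, 7.9]
wrist_force: [0.2, -0.2, 0.4]
opening: 0.0856
```

Down to TCP z of about 0.020 (grasp height 39 mm on the 50 mm nozzle).

```bash
python3 -m handwheel '[[0,0.003,0,-0.035,0],[0,0.003,0,-0.07,0],[0,0.003,0,-0.1,0],[0,0.003,0,-0.1085,0],[0.2,0.003,0,-0.1085,0]]'; python3 -m handwheel '[[1,0,0,0,0],[1,0,0,0,0],[1,0,0,0,0],[1,0,0,0,0],[1,0,0,0,0]]' 30;python3 -m handwheel '[[1,0,0,0,0],[1,0,0,0,0],[1,0,0,0,0],[1,0,0,0,0]]'
```

```text
time: 7.75
ee_pos: [0.4564, -0.0699, 0.0195]
tcp_rot: [-179.9, -0.6, 8.0]
wrist_force: [0.1, -0.5, 0.2]
opening: 0.0739
time: 8.25
ee_pos: [0.4567, -0.07, 0.0199]
tcp_rot: [-179.9, -0.6, 8.0]
wrist_force: [-0.6, 0.1, 0.5]
opening: -0.0004
time: 8.65
ee_pos: [0.4567, -0.07, 0.0199]
tcp_rot: [-179.9, -0.6, 8.0]
wrist_force: [0.5, 0.5, -0.0]
opening: -0.0002
```

The fingers shut on nothing, so I'll look before moving.

```bash
python3 - <<'E'
from workcell import viewer,get_obs
import cv2
for n in("scene","top"):
    c=viewer.camera(n)["color"]
    cv2.imwrite(f"pics/miss_{n}.png",c)
    y,x=(100,200) if n=="scene" else (130,160)
    cv2.imwrite(f"pics/missc_{n}.png",cv2.resize(c[y:y+150,x:x+200],None,fx=4,fy=4,interpolation=cv2.INTER_CUBIC))
E
```

```text
(no output)
```

View pics/missc_scene.png

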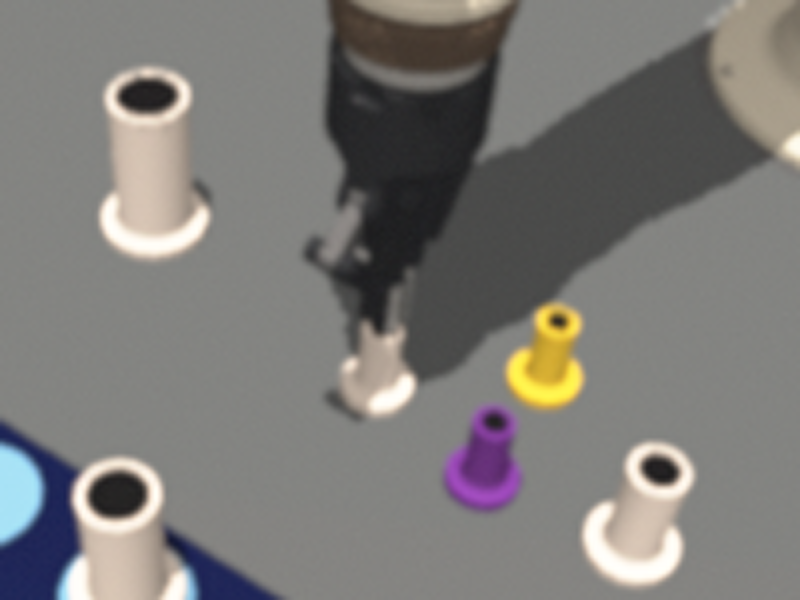

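View pics/miss_top.png

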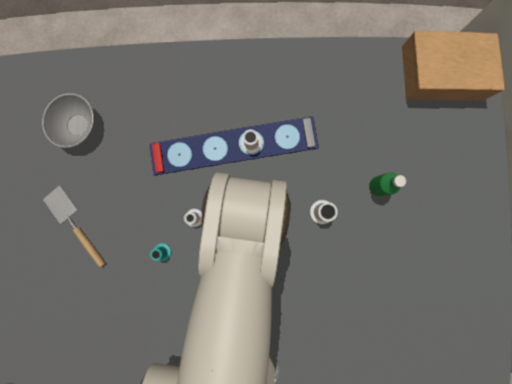

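The flange is still at its old position, near pixel (294,196), and the fingertips hide the spout top. The picture doesn't show whether the nozzle is held. A straight lift is safe and will tell.

```bash
python3 -m handwheel '[[1,0,0,0.015,0],[1,0,0,0.04,0],[1,0,0,0.06,0],[1,0,0,0.06,0]]'; python3 - <<'E'
from workcell import viewer,get_obs
import cv2
for n in("scene",):
    c=viewer.camera(n)["color"]
    y,x=(100,200) if n=="scene" else (130,160)
    cv2.imwrite(f"pics/lift_s.png",cv2.resize(c[y:y+150,x:x+200],None,fx=4,fy=4,interpolation=cv2.INTER_CUBIC))
E
```

```text
time: 9.15
ee_pos: [0.4584, -0.0703, 0.0838]
tcp_rot: [180.0, -0.9, 8.0]
wrist_force: [0.5, -0.2, 0.4]
opening: -0.0006
```

View pics/lift_s.png

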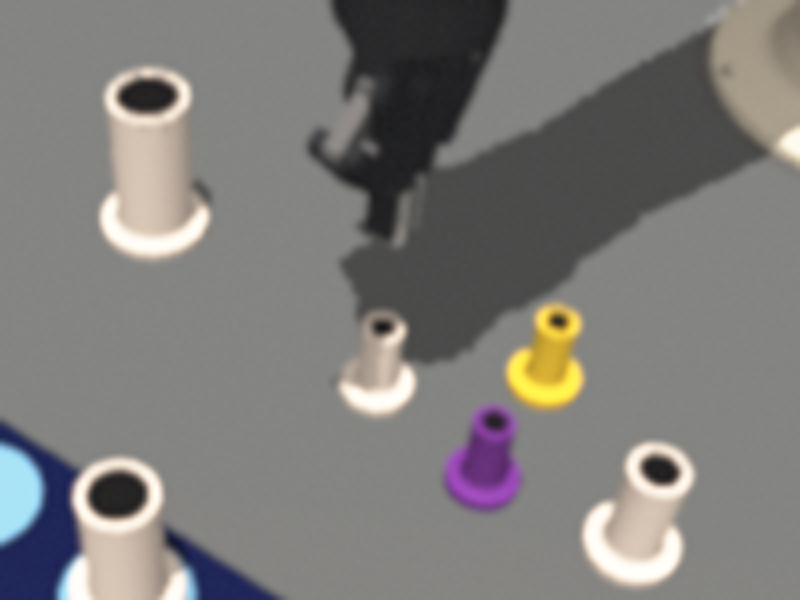

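S is undisturbed, and the shut fingertips were just above it. I'll compare the fingertip's real position in the image with what the TCP reading predicts.

```bash
python3 - <<'E'
from h import *
from workcell import viewer,get_obs
o=get_obs(); print(o["time"],o["ee_pos"],o["q"].round(2),o["opening"])
c=viewer.camera("scene")
Rm=R.from_euler("xyz",c["orientation"],degrees=True)
def proj(p):
    q=Rm.inv().apply(np.array(p)-c["origin"]); return cv2.projectPoints(q.reshape(1,3),np.zeros(3),np.zeros(3),c["K"],np.array(c["dist_coeffs"]))[0][0,0]
p=np.array(o["ee_pos"])
for dz in(0,.01,.02,.03,.04,.05,.06): print(dz,proj(p+[0,0,dz]).round(1))
img=c["color"].copy()
for dz in (0,.02,.04):
    u=proj(p+[0,0,dz]); cv2.circle(img,tuple(int(round(t)) for t in u),1,(0,0,255),-1)
cv2.imwrite("pics/tip.png",cv2.resize(img[80:230,220:370],None,fx=4,fy=4,interpolation=cv2.INTER_NEAREST))
E
```

```text
9.2 [ 0.45772627 -0.07015507  0.08201604] [ -8.88  -8.56 -15.7   82.08   0.24  73.17] 4.0305051949462535e-05
0 [296.1 170.9]
0.01 [296.5 167.5]
0.02 [296.9 164. ]
0.03 [297.4 160.4]
0.04 [297.8 156.7]
0.05 [298.2 152.9]
0.06 [298.7 149.1]
```

View pics/tip.png

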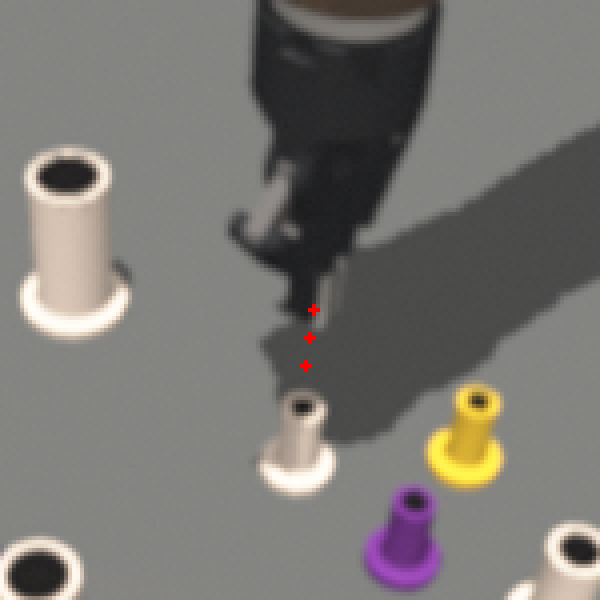

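The real fingertips at about (297.5,161) sit roughly 30 mm higher than the reported TCP, which should project to (296,171). That also explains L being held only near its top. Horizontally the two agree. I'll open, lower in stages while watching the force, and check by picture.

```bash
python3 -m handwheel '[[0,-0.0015,0,0,0],[0,-0.0015,0,0,0],[0,-0.0015,0,0,0],[0,-0.0015,0,-0.03,0],[0,-0.0015,0,-0.06,0]]';python3 -m handwheel '[[0,0,0,-0.005,0],[0,0,0,-0.01,0],[0,0,0,-0.015,0],[0,0,0,-0.015,0]]'; cat > look.py <<'E'
import sys
from workcell import viewer,get_obs
import cv2
o=get_obs(); print(o["ee_pos"].round(4),o["wrist_force"].round(1),o["opening"])
n,x,y,name=sys.argv[1],int(sys.argv[2]),int(sys.argv[3]),sys.argv[4]
c=viewer.camera(n)["color"]
cv2.imwrite(f"pics/{name}.png",cv2.resize(c[y:y+150,x:x+200],None,fx=4,fy=4,interpolation=cv2.INTER_CUBIC))
E
python3 look.py scene 200 80 s_down
```

```text
time: 9.75
ee_pos: [0.4561, -0.0702, 0.0204]
tcp_rot: [-180.0, -0.8, 8.0]
wrist_force: [0.4, -0.4, -0.2]
opening: 0.072
time: 10.15
ee_pos: [0.4565, -0.0702, 0.0058]
tcp_rot: [180.0, -0.8, 8.0]
wrist_force: [-0.4, -0.1, 0.6]
opening: 0.0855
[ 0.4565 -0.0702  0.0058] [-0.4 -0.1  0.6] 0.0854626779961502
```

View pics/s_down.png

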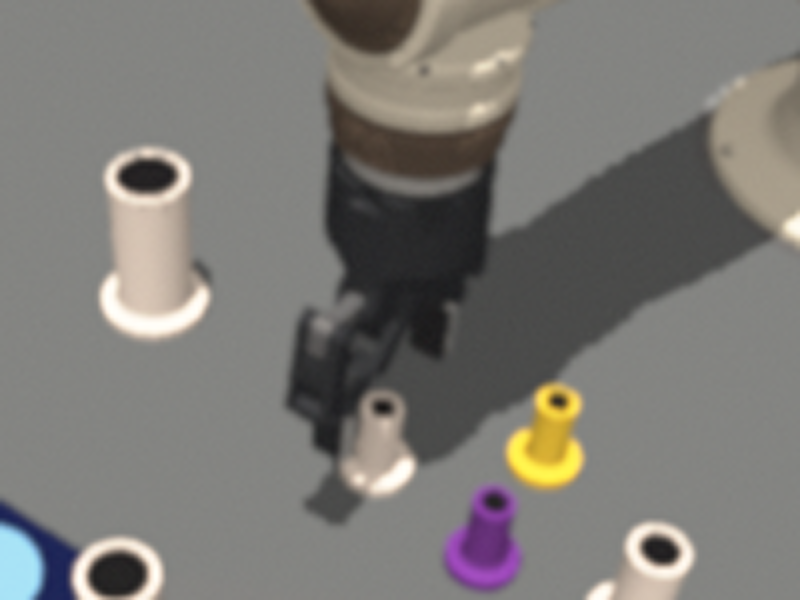

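```bash
python3 - <<'E'
from h import *
from workcell import viewer
c=viewer.camera("scene")
n=np.array([-np.sin(np.radians(8)),np.cos(np.radians(8)),0])
p=np.array([.4565,-.0702,0])
for uv in((282.5,193.8),(279,191),(285,193)):
    o,d=ray(c,uv); t=((p-o)@n)/(d@n); print(uv,(o+t*d).round(4))
E
```

```text
(282.5, 193.8) [ 0.5039 -0.0635  0.0539]
(279, 191) [ 0.5179 -0.0616  0.0758]
(285, 193) [ 0.4942 -0.0649  0.0472]
```

The open fingertip triangulates to z of about 0.05, so with the 13 mm swing the shut tip is the reported z plus about 32 mm, consistent with the first estimate. I'll use that offset from now on. For S I lower to a reading of about -0.010, which puts the real tip near 22 mm.

```bash
python3 -m handwheel '[[0,0,0,-0.005,0],[0,0,0,-0.01,0],[0,0,0,-0.016,0],[0,0,0,-0.016,0]]'; python3 -m handwheel '[[1,0,0,0,0],[1,0,0,0,0],[1,0,0,0,0],[1,0,0,0,0],[1,0,0,0,0]]' 30;python3 -m handwheel '[[1,0,0,0,0],[1,0,0,0,0],[1,0,0,0,0],[1,0,0,0,0]]'; python3 look.py scene 200 80 s_grip
```

```text
time: 10.65
ee_pos: [0.4559, -0.0701, -0.0109]
tcp_rot: [-180.0, -0.8, 8.0]
wrist_force: [0.5, -0.1, 0.5]
opening: 0.0852
time: 11.15
ee_pos: [0.4561, -0.0701, -0.0107]
tcp_rot: [-180.0, -0.8, 8.0]
wrist_force: [0.5, 0.9, 0.8]
opening: 0.0207
time: 11.55
ee_pos: [0.4562, -0.0701, -0.0106]
tcp_rot: [-180.0, -0.8, 8.0]
wrist_force: [0.2, -0.3, 0.1]
opening: 0.0209
[ 0.4562 -0.0701 -0.0106] [ 0.2 -0.3  0.1] 0.020906560670669753
```

View pics/s_grip.png

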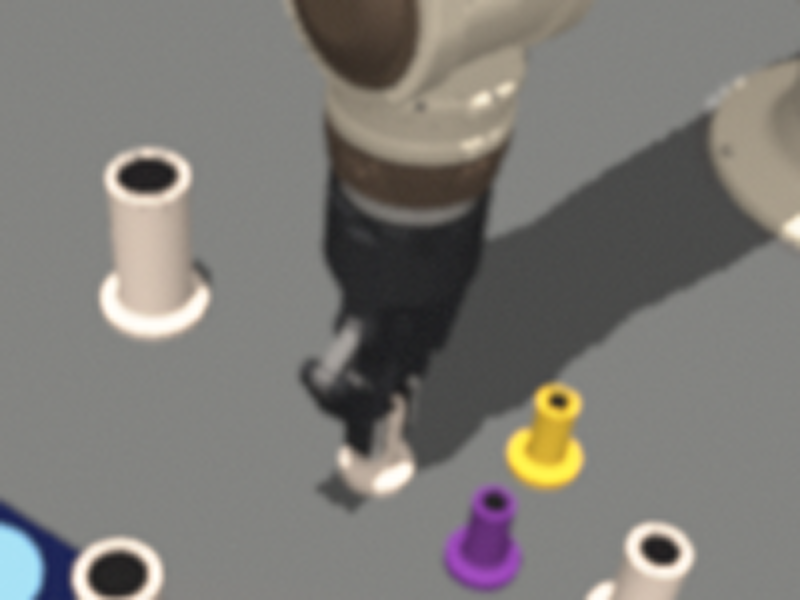

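S is gripped: opening is 20.9 mm, and the finger runs down to just above the flange. Lift and carry to mark a at (0.6185, 0.132).

```bash
python3 -m handwheel '[[1,0,0,0.02,0],[1,0,0,0.05,0],[1,0,0,0.09,0],[1,0,0,0.09,0]]';  python3 -m handwheel '[[1,0.0267,0.0323,0,0],[1,0.0535,0.0646,0,0],[1,0.08,0.097,0,0],[1,0.107,0.1293,0,0],[1,0.1338,0.1616,0,0]]'; python3 -m handwheel '[[1,0.02,0.028,0,0],[1,0.028,0.04,0,0],[1,0.028,0.04,0,0],[1,0.028,0.04,0,0]]'; python3 look.py scene 200 150 s_carry
```

```text
time: 12.0
ee_pos: [0.4586, -0.0705, 0.0844]
tcp_rot: [179.9, -1.2, 8.0]
wrist_force: [0.1, 0.7, -1.1]
opening: 0.0209
time: 12.5
ee_pos: [0.5932, 0.0926, 0.0837]
tcp_rot: [179.9, -1.2, 8.0]
wrist_force: [0.9, -0.4, -0.4]
opening: 0.021
time: 12.9
ee_pos: [0.6205, 0.132, 0.0832]
tcp_rot: [179.9, -1.1, 8.0]
wrist_force: [0.2, -0.5, -0.1]
opening: 0.021
[0.6205 0.132  0.0832] [ 0.2 -0.5 -0.1] 0.02103126360359794
```

View pics/s_carry.png

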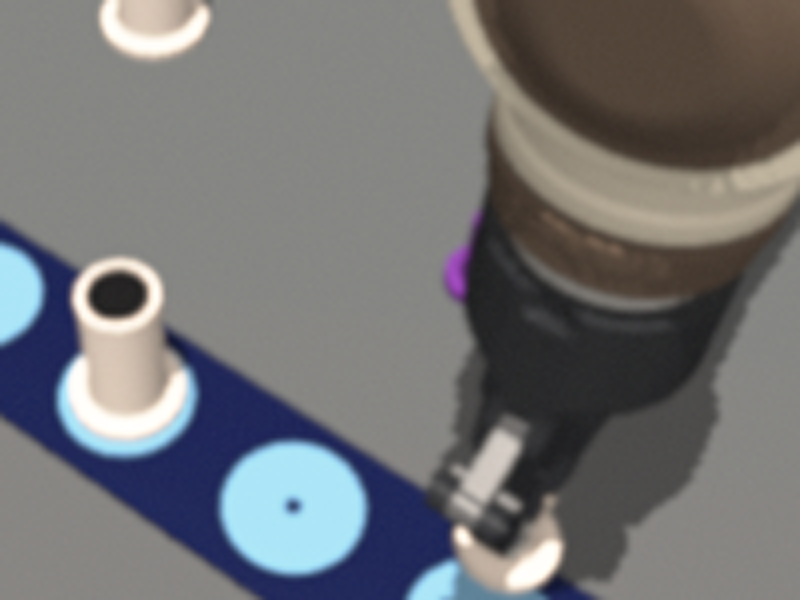

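S is held upright above mark a. Lower it to a reading of about -0.004, feel for contact, then release.

```bash
python3 -m handwheel '[[1,-0.002,0,-0.03,0],[1,-0.002,0,-0.06,0],[1,-0.002,0,-0.077,0],[1,-0.002,0,-0.084,0],[1,-0.002,0,-0.086,0]]'; python3 -m handwheel '[[1,0,0,-0.001,0],[1,0,0,-0.002,0],[1,0,0,-0.002,0]]'
```

```text
time: 13.45
ee_pos: [0.618, 0.1306, -0.0025]
tcp_rot: [179.9, -1.1, 7.9]
wrist_force: [-0.2, 0.4, -0.7]
opening: 0.021
time: 13.75
ee_pos: [0.6184, 0.1306, -0.0037]
tcp_rot: [179.9, -1.2, 7.9]
wrist_force: [-0.9, 0.2, 0.1]
opening: 0.0209
```

```bash
python3 -m handwheel '[[1,0,0.001,-0.001,0],[1,0,0.001,-0.0015,0],[1,0,0.001,-0.0015,0]]';python3 -m handwheel '[[0.5,0,0,0,0],[0,0,0,0,0],[0,0,0,0,0],[0,0,0,0,0],[0,0,0,0,0]]';python3 -m handwheel '[[0,0,0,0.02,0],[0,0,0,0.06,0],[0,0,0,0.1,0],[0,0,0,0.1,0]]'
python3 look.py scene 200 150 s_placed
```

```text
time: 14.05
ee_pos: [0.6189, 0.1317, -0.0045]
tcp_rot: [179.9, -1.2, 7.9]
wrist_force: [-0.0, -0.6, 3.6]
opening: 0.0211
time: 14.55
ee_pos: [0.6188, 0.1317, -0.0046]
tcp_rot: [179.9, -1.2, 7.9]
wrist_force: [0.3, 0.2, 0.5]
opening: 0.0852
time: 14.95
ee_pos: [0.6214, 0.1323, 0.1019]
tcp_rot: [179.9, -1.7, 7.9]
wrist_force: [0.5, -0.2, -0.1]
opening: 0.0855
[0.6214 0.1323 0.1019] [ 0.5 -0.2 -0.1] 0.08546557778686062
```

View pics/s_placed.png

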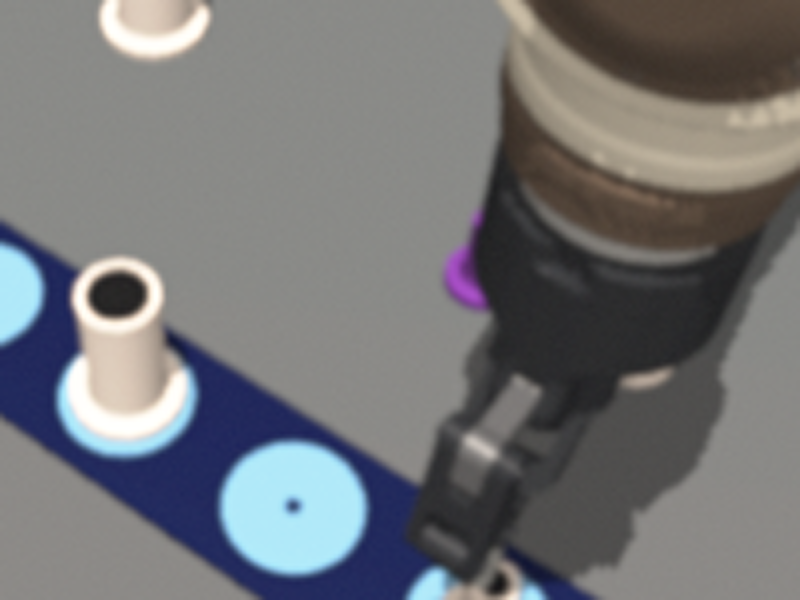

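S stands on mark a. M is next, at (0.444, 0.092).

```bash
python3 -m handwheel '[[0,-0.045,-0.01,0,0],[0,-0.09,-0.02,0,0],[0,-0.135,-0.031,0,0],[0,-0.175,-0.0403,0,0],[0,-0.1774,-0.0403,0,0]]'; python3 -m handwheel '[[0,0,0,0,0],[0,0,0,0,0]]'
```

```text
time: 15.5
ee_pos: [0.439, 0.0909, 0.0979]
tcp_rot: [179.9, -1.4, 7.9]
wrist_force: [1.8, 0.2, 0.5]
opening: 0.0853
time: 15.7
ee_pos: [0.4392, 0.0909, 0.0975]
tcp_rot: [179.9, -1.4, 7.9]
wrist_force: [0.3, 0.5, -0.2]
opening: 0.0856
```

```bash
python3 -m handwheel '[[0,0.005,0.001,-0.035,0],[0,0.005,0.001,-0.07,0],[0,0.005,0.001,-0.09,0],[0,0.005,0.001,-0.1,0],[0,0.005,0.001,-0.1,0]]'; python3 look.py scene 260 130 m_down
```

```text
time: 16.2
ee_pos: [0.4438, 0.0918, -0.004]
tcp_rot: [179.9, -1.3, 7.9]
wrist_force: [-0.2, 0.8, 1.3]
opening: 0.0853
[ 0.4438  0.0918 -0.004 ] [-0.2  0.8  1.3] 0.08531982427089098
```

View pics/m_down.png

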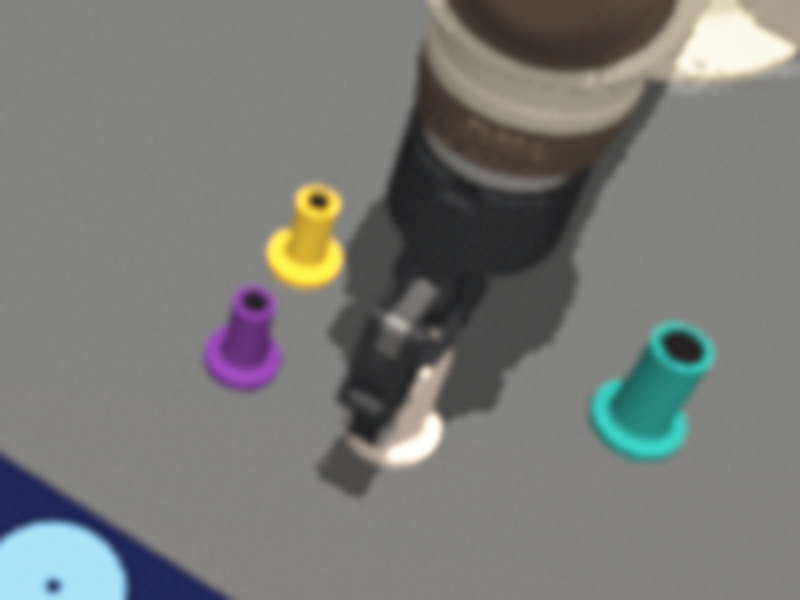

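The fingers straddle M, with yellow, purple and turquoise clear of them. Close and lift.

```bash
python3 -m handwheel '[[1,0,0,0,0],[1,0,0,0,0],[1,0,0,0,0],[1,0,0,0,0],[1,0,0,0,0]]' 30;python3 -m handwheel '[[1,0,0,0,0],[1,0,0,0,0],[1,0,0,0,0]]';python3 -m handwheel '[[1,0,0,0.02,0],[1,0,0,0.05,0],[1,0,0,0.1,0],[1,0,0,0.1,0]]'
```

```text
time: 16.75
ee_pos: [0.4446, 0.092, -0.0018]
tcp_rot: [179.9, -1.4, 7.9]
wrist_force: [-2.3, -0.8, 5.4]
opening: 0.0294
time: 17.05
ee_pos: [0.4447, 0.092, -0.0017]
tcp_rot: [179.9, -1.4, 7.9]
wrist_force: [0.3, 0.9, 1.2]
opening: 0.0292
time: 17.45
ee_pos: [0.4475, 0.0926, 0.1043]
tcp_rot: [179.9, -1.9, 7.9]
wrist_force: [0.7, -0.6, -0.9]
opening: 0.0295
```

```bash
python3 -m handwheel '[[1,0.04,-0.013,0,0],[1,0.08,-0.026,0,0],[1,0.12,-0.039,0,0],[1,0.16,-0.052,0,0],[1,0.1845,-0.0596,0,0]]';  python3 -m handwheel '[[1,0,0,0,0],[1,0,0,0,0]]'; python3 look.py scene 200 150 m_carry
```

```text
time: 17.95
ee_pos: [0.6341, 0.0319, 0.103]
tcp_rot: [179.9, -1.9, 7.8]
wrist_force: [-1.2, 0.2, -0.3]
opening: 0.0291
time: 18.15
ee_pos: [0.6338, 0.0316, 0.1016]
tcp_rot: [179.9, -1.8, 7.8]
wrist_force: [-0.6, 0.2, -0.1]
opening: 0.0291
[0.6338 0.0316 0.1016] [-0.6  0.2 -0.1] 0.029107395856430584
```

View pics/m_carry.png

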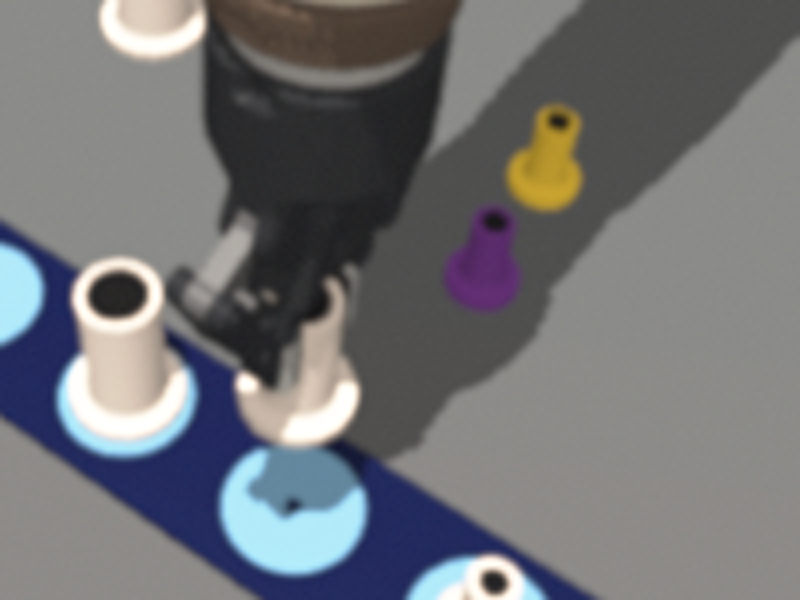

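M is held upright above mark b, with clearance to L and S.

```bash
python3 -m handwheel '[[1,-0.002,0.001,-0.035,0],[1,-0.002,0.001,-0.07,0],[1,-0.002,0.001,-0.086,0],[1,-0.002,0.001,-0.092,0],[1,-0.002,0.001,-0.095,0]]'; python3 -m handwheel '[[1,0,0,-0.001,0],[1,0,0,-0.003,0],[1,0,0,-0.003,0]]'
```

```text
time: 18.7
ee_pos: [0.6314, 0.0332, 0.008]
tcp_rot: [179.9, -1.8, 7.8]
wrist_force: [0.6, 0.6, 0.0]
opening: 0.0291
time: 19.0
ee_pos: [0.6319, 0.0332, 0.0059]
tcp_rot: [179.9, -1.9, 7.8]
wrist_force: [-0.6, -0.1, -1.0]
opening: 0.0294
```

```bash
python3 -m handwheel '[[1,0,0,-0.001,0],[1,0,0,-0.0025,0],[1,0,0,-0.0025,0]]'
```

```text
time: 19.3
ee_pos: [0.6325, 0.0332, 0.0045]
tcp_rot: [179.9, -2.0, 7.8]
wrist_force: [-1.9, 0.3, 5.9]
opening: 0.0291
```

Contact felt at +5.9 N. Release and rise.

```bash
python3 -m handwheel '[[0.5,0,0,0,0],[0,0,0,0,0],[0,0,0,0,0],[0,0,0,0,0],[0,0,0,0,0]]';python3 -m handwheel '[[0,0,0,0.02,0],[0,0,0,0.06,0],[0,0,0,0.11,0],[0,0,0,0.14,0],[0,0,0,0.14,0]]'
python3 look.py scene 160 130 m_placed
```

```text
time: 19.8
ee_pos: [0.6324, 0.0332, 0.0044]
tcp_rot: [179.9, -2.0, 7.8]
wrist_force: [-0.1, -0.1, 0.2]
opening: 0.0854
time: 20.3
ee_pos: [0.6345, 0.0333, 0.1501]
tcp_rot: [179.9, -2.4, 7.8]
wrist_force: [0.1, 0.2, 0.8]
opening: 0.0857
[0.6345 0.0333 0.1501] [0.1 0.2 0.8] 0.08565706148980874
```

View pics/m_placed.png

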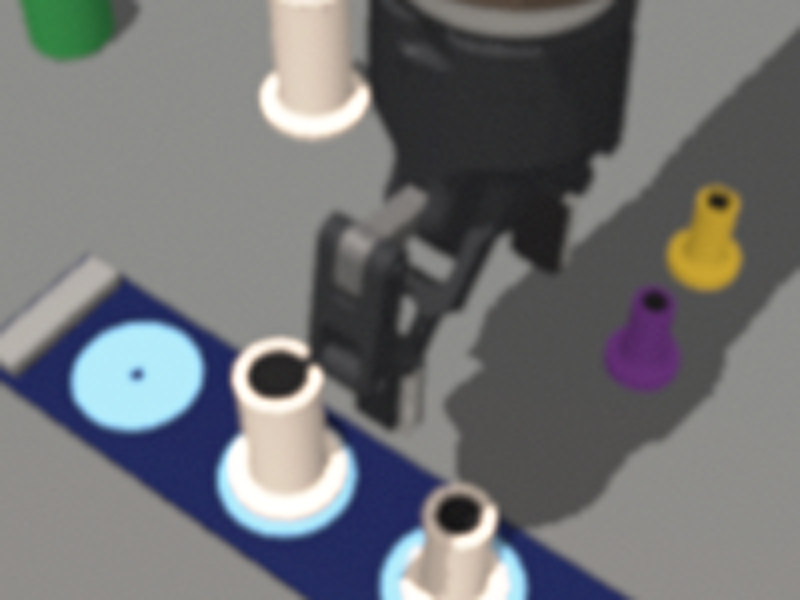

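M stands on mark b. XL is next, at (0.453, -0.2535).

```bash
python3 -m handwheel '[[0,-0.0242,-0.0382,0,0],[0,-0.0484,-0.0765,0,0],[0,-0.0726,-0.1147,0,0],[0,-0.0968,-0.153,0,0],[0,-0.121,-0.1912,0,0]]'; python3 -m handwheel '[[0,-0.0242,-0.038,0,0],[0,-0.05,-0.085,0,0],[0,-0.058,-0.093,0,0],[0,-0.058,-0.093,0,0]]'
```

```text
time: 20.85
ee_pos: [0.5109, -0.1589, 0.1452]
tcp_rot: [179.9, -2.1, 7.8]
wrist_force: [0.0, -0.0, 0.1]
opening: 0.0854
time: 21.25
ee_pos: [0.4513, -0.2532, 0.1439]
tcp_rot: [180.0, -2.0, 7.6]
wrist_force: [0.8, 0.3, -0.3]
opening: 0.0852
```

```bash
python3 -m handwheel '[[0,0.0015,0,-0.03,0],[0,0.0015,0,-0.06,0],[0,0.0015,0,-0.09,0],[0,0.0015,0,-0.115,0],[0,0.0015,0,-0.121,0]]'; python3 -m handwheel '[[0,0,0,0,0]]'; python3 look.py scene 140 60 xl_down
```

```text
time: 21.75
ee_pos: [0.4515, -0.2509, 0.0192]
tcp_rot: [-179.8, -1.8, 7.7]
wrist_force: [-0.2, -0.1, -0.3]
opening: 0.0861
time: 21.85
ee_pos: [0.4515, -0.2498, 0.0185]
tcp_rot: [-179.7, -1.7, 7.8]
wrist_force: [0.2, 0.3, 0.1]
opening: 0.0852
[ 0.4515 -0.2498  0.0185] [0.2 0.3 0.1] 0.08523884247402484
```

View pics/xl_down.png

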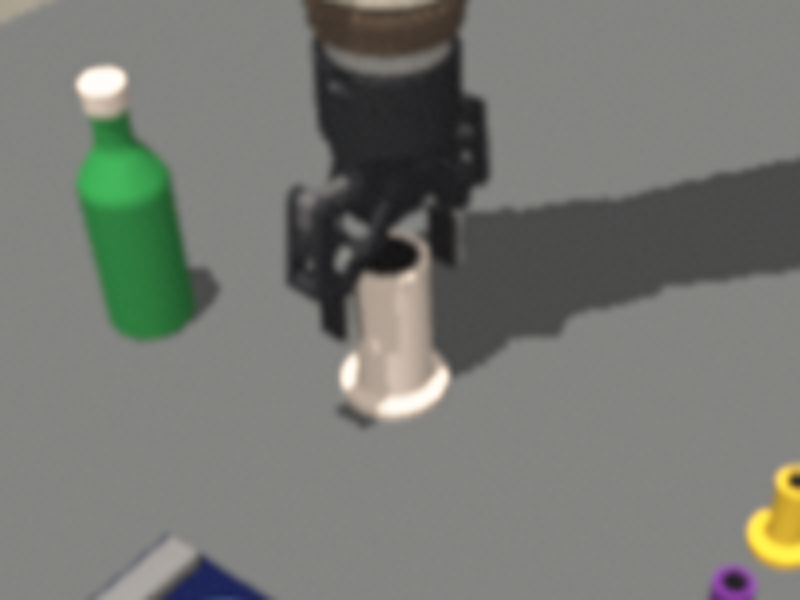

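The fingers straddle XL and the bottle is well clear. I'll nudge y back 3.5 mm and close.

```bash
python3 -m handwheel '[[0,0.001,-0.0035,0.002,0],[0,0.001,-0.0035,0.002,0],[0,0.001,-0.0035,0.002,0]]'; python3 -m handwheel '[[1,0,0,0,0],[1,0,0,0,0],[1,0,0,0,0],[1,0,0,0,0],[1,0,0,0,0]]' 40;python3 -m handwheel '[[1,0,0,0,0],[1,0,0,0,0],[1,0,0,0,0]]'
```

```text
time: 22.2
ee_pos: [0.4532, -0.2537, 0.0219]
tcp_rot: [-179.8, -1.8, 7.8]
wrist_force: [-0.1, -0.1, -0.2]
opening: 0.0856
time: 22.7
ee_pos: [0.4532, -0.2539, 0.0225]
tcp_rot: [-179.8, -1.8, 7.8]
wrist_force: [-1.7, 0.4, 4.9]
opening: 0.0455
time: 23.0
ee_pos: [0.4531, -0.254, 0.0225]
tcp_rot: [-179.8, -1.8, 7.8]
wrist_force: [-0.6, 0.5, 2.0]
opening: 0.0452
```

```bash
python3 -m handwheel '[[1,0,0,0.02,0],[1,0,0,0.05,0],[1,0,0,0.08,0],[1,0,0,0.08,0]]'; python3 -m handwheel '[[1,0.04,0.017,0,0],[1,0.08,0.034,0,0],[1,0.12,0.051,0,0],[1,0.16,0.068,0,0],[1,0.195,0.084,0,0]]'; python3 -m handwheel '[[1,0,0,0,0],[1,0,0,0,0]]'; python3 look.py scene 110 90 xl_carry
```

```text
time: 23.4
ee_pos: [0.4548, -0.2549, 0.1065]
tcp_rot: [180.0, -2.1, 7.8]
wrist_force: [0.3, 0.3, -1.2]
opening: 0.0451
time: 23.9
ee_pos: [0.6513, -0.1697, 0.1049]
tcp_rot: [-180.0, -2.0, 7.8]
wrist_force: [0.6, -1.5, -0.4]
opening: 0.0451
time: 24.1
ee_pos: [0.6512, -0.1688, 0.1026]
tcp_rot: [-179.9, -1.9, 7.9]
wrist_force: [-0.2, 0.1, -1.8]
opening: 0.0452
[ 0.6512 -0.1688  0.1026] [-0.2  0.1 -1.8] 0.045189424687631694
```

View pics/xl_carry.png

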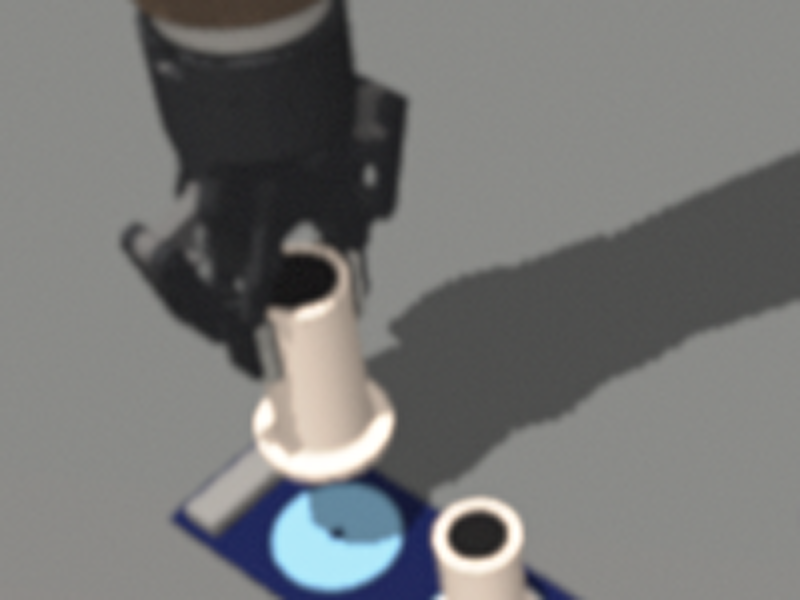

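XL is held upright; its lean matches the camera perspective on the bottle. Shift 9 mm in x and 3.5 mm in y, then lower.

```bash
python3 -m handwheel '[[1,0.009,0.0035,-0.02,0],[1,0.009,0.0035,-0.045,0],[1,0.009,0.0035,-0.06,0],[1,0.009,0.0035,-0.067,0],[1,0.009,0.0035,-0.07,0]]'; python3 -m handwheel '[[1,0,0,-0.001,0],[1,0,0,-0.002,0],[1,0,0,-0.002,0]]'
```

```text
time: 24.65
ee_pos: [0.659, -0.1664, 0.0333]
tcp_rot: [-179.9, -1.9, 7.8]
wrist_force: [-0.1, 0.1, 0.2]
opening: 0.0454
time: 24.95
ee_pos: [0.6594, -0.1666, 0.0321]
tcp_rot: [-180.0, -1.9, 7.8]
wrist_force: [-0.2, 0.8, -0.6]
opening: 0.0453
```

```bash
python3 -m handwheel '[[1,0,0.0015,-0.0015,0],[1,0,0.0015,-0.0035,0],[1,0,0.0015,-0.0035,0]]'; python3 -m handwheel '[[1,0,0,-0.0005,0],[1,0,0,-0.001,0],[1,0,0,-0.001,0]]'
```

```text
time: 25.25
ee_pos: [0.6596, -0.165, 0.0288]
tcp_rot: [-180.0, -2.0, 7.8]
wrist_force: [0.4, -0.7, -0.8]
opening: 0.0451
time: 25.55
ee_pos: [0.6597, -0.1651, 0.0287]
tcp_rot: [-180.0, -2.0, 7.8]
wrist_force: [-0.7, -0.6, 5.6]
opening: 0.0451
```

Contact. Release, rise and pull back clear for the final check.

```bash
python3 -m handwheel '[[0.5,0,0,0,0],[0,0,0,0,0],[0,0,0,0,0],[0,0,0,0,0],[0,0,0,0,0]]';python3 -m handwheel '[[0,0,0,0.02,0],[0,0,0,0.06,0],[0,0,0,0.11,0],[0,0,0,0.15,0],[0,0,0,0.15,0]]';python3 -m handwheel '[[0,-0.045,0,0,0],[0,-0.09,0,0,0],[0,-0.135,0,0,0],[0,-0.18,0,0,0],[0,-0.22,0,0,0]]';python3 -m handwheel '[[0,-0.02,0,0,0],[0,-0.04,0,0,0],[0,-0.06,0,0,0],[0,-0.06,0,0,0]]'
python3 - <<'E'
from h import *
from workcell import viewer,get_obs
M={"s":(.6187,.132),"m":(.6323,.033),"l":(.6463,-.066),"xl":(.660,-.165)}
for n in("scene","top"):
    c=viewer.camera(n); cv2.imwrite(f"pics/final_{n}.png",c["color"])
    bs=bores(c,vmin=150 if n=="scene" else 115)
    for k,h in H.items():
        d=[(np.linalg.norm(on(c,b[3],h+.006)[:2]-M[k])*1000,on(c,b[3],h+.006)[:2].round(4)) for b in bs]
        print(n,k,min(d,key=lambda t:t[0]) if d else None)
E
```

```text
time: 26.05
ee_pos: [0.6597, -0.1651, 0.0285]
tcp_rot: [-180.0, -2.0, 7.8]
wrist_force: [0.0, -0.3, 0.2]
opening: 0.0853
time: 26.55
ee_pos: [0.6617, -0.1656, 0.1858]
tcp_rot: [179.8, -2.5, 7.8]
wrist_force: [0.5, -0.9, 0.3]
opening: 0.0855
time: 27.05
ee_pos: [0.4396, -0.1653, 0.1854]
tcp_rot: [179.8, -2.5, 7.8]
wrist_force: [0.8, -0.9, 1.3]
opening: 0.0851
time: 27.45
ee_pos: [0.3781, -0.1653, 0.1859]
tcp_rot: [179.8, -2.5, 7.7]
wrist_force: [0.8, -0.7, 0.7]
opening: 0.0856
scene s (np.float64(0.019730309790320217), array([0.6187, 0.132 ]))
scene m (np.float64(1.0765339224407307), array([0.6322, 0.0341]))
scene l (np.float64(1.6838557934889127), array([ 0.6447, -0.0665]))
scene xl (np.float64(1.0321613585655307), array([ 0.6602, -0.164 ]))
top s (np.float64(0.6188212721261568), array([0.6185, 0.1314]))
top m (np.float64(0.827842643194375), array([0.6316, 0.0326]))
top l (np.float64(3.187958624253396), array([ 0.6434, -0.0673]))
top xl (np.float64(1.2622412786219408), array([ 0.6587, -0.1651]))
```

View pics/final_scene.png

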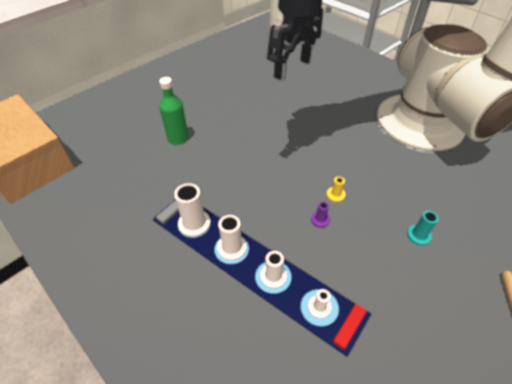

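View pics/final_top.png

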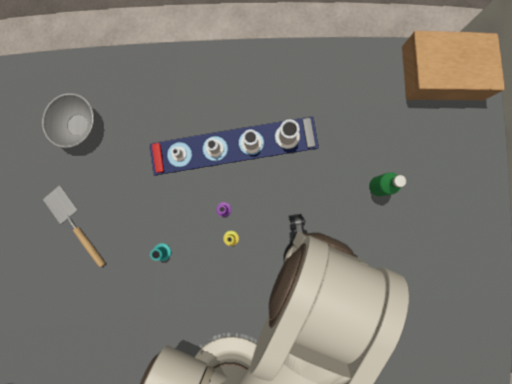

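All four nozzles stand upright on their marks in the right order: S at (320,303) beside the red stop, then M (273,270), L (231,240) and XL (190,212). Both views put each within about 3 mm of its mark. The bottle at (175,115) and the look-alikes are where they were, and the gripper is clear and open, so I'll hand in.

```bash
python3 -m handwheel '[[0,0,0,0,0],[0,0,0,0,0],[0,0,0,0,0]]'; python3 -c "
from workcell import job_done; print(job_done())"
```

```text
time: 27.85
ee_pos: [0.3801, -0.1654, 0.1853]
tcp_rot: [179.8, -2.5, 7.8]
wrist_force: [0.1, 0.1, -0.5]
opening: 0.0855
the job is handed in; nothing more can be done
None
```

I stood the four nozzles upright on the marks, smallest next to the red stop and largest at the grey end, and handed the job in at 27.9 s; no verdict was reported. In the last check, both cameras put every nozzle within about 3.2 mm of its mark centre (limit 15 mm). All four looked upright and released. The bottle and the coloured look-alikes looked unmoved, and the gripper was open and clear.

- **Fingertip height:** the real fingertips sat about 30 mm higher than the reported tool position. Because of this, L was gripped only near its top. The first grasp of S also closed on air just above it, without moving it. I measured the offset from the images and used it for S, M and XL.
- **Tool tilt:** the tool drifted to about 2.5° of tilt during the run. The placed nozzles showed no sign of it.

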